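# Bring the potter's wheel back to zero speed and reset its breaker

### The job

The table-top potter's wheel has tripped its overload breaker with the speed lever still at full. Push the lever back towards you, past the half-speed notch, right to the zero-speed stop, and only then press the popped-out breaker button until it stays in, so that the wheel cannot start up under the finished bowl. Only push and press, without gripping or forcing the lever: leave the bowl and everything else standing where it is.

Things in the scene. Friction and masses are not known exactly. Their poses are not given: they have to be found in the camera images.
- wheel: table-top potter's wheel, fixed: grey housing 340 (x) by 500 mm (y), deck 130 mm above the table. Origin: centre of its underside. Its -x side, the operator's, faces the robot within 0.25 rad. To +y on the deck a grey splash pan 330 mm across, rim 185 mm above the table, centre 85 mm to +y; to -y an aluminium control plate with speed lever and breaker button
- speed_lever (a joint): lever angle, rad: 1.0 = full-speed stop (leans 0.5 rad to the wheel's +x, away from the operator; start), 0.5 = half-speed notch (upright), 0 = zero stop (leans 0.5 rad to -x). A spring cam holds it at all three: 4.5 N on the knob moves it off full and below 0.68 it snaps to half; 6 N moves it off half; let go above 0.32 it springs back to half, below 0.17 it snaps to zero and stays
- lever_knob (a point): centre of the lever's black ball knob, 36 mm across, 115 mm from the pivot on a steel rod 12 mm thick; 201 mm above the table at either stop, 215 mm upright. From full to zero it moves 110 mm to the wheel's -x. Nothing loose comes within 30 mm of its path
- reset_button (a joint): breaker button, m: 0 = popped out (start), 0.008 = latched in. About 4 N starts it; past half its travel it snaps in and stays
- button_top (a point): centre of the top of the breaker button: upright round black plunger 18 mm across in a steel collar (32 mm across, 4 mm high) at x 110, y -205 mm in the wheel's frame, the far right corner of the control plate; top 146 mm above the table when out, 138 mm when in. A small glass pilot lamp 70 mm to its +y is not it
- bowl: biscuit-coloured bowl, 136 mm across and 62 mm high, standing loose on the plywood bat on the wheel head (head 200 mm across, turns if pushed). Origin: centre of its underside, 179 mm above the table
- dish: small white dish, 68 mm across, 20 mm high, loose on the near end of the control plate. Origin: centre of its underside
- loop_tool: turning tool, 175 mm long, wooden handle and wire loop, lying loose on the table just right of the wheel. Origin: on the underside, near its middle
- glaze_jar: lidded glaze jar, 72 mm across, 85 mm high, on the table to the right. Origin: centre of its underside
- water_cup: cream cup, 80 mm across, 85 mm high, on the table to the right. Origin: centre of its underside
- rib: flat wooden rib, 80 x 45 x 6 mm, loose on the deck at the far left of the control plate. Origin: centre of its underside
- lever_pivot (a point): pivot of the speed lever, fixed in the wheel 30 mm under the deck, at x 20, y -150, z 100 mm in its frame; the lever swings about the wheel's y axis
Things that resemble listed ones, but are neither listed nor needed, are in the scene too. Leave any blue or purple look-alike of the bowl alone.

How it is judged (in metres and radians):
On the way, in this order (a step that is already met when the one before it is completed fails the run):
1. the speed lever rests at its zero-speed stop, the breaker button still out (value of joint speed_lever below 0.06 rad and value of joint reset_button below 0.0025 m), for 0.2 s.
2. the breaker button is pressed in (value of joint reset_button above 0.0065 m), for 0.1 s.
At the end, for the whole second after the job is handed in: the speed lever stays at its zero stop (within 0.06 rad), the breaker button stays latched in (at least 6.5 of 8 mm), and the bowl still stands upright on the wheel head within 15 mm of where it was; the dish and the rib on the deck are within 20 mm of where they were (value of joint speed_lever below 0.06 rad and value of joint reset_button above 0.0065 m and distance of bowl from where it was at the start of the episode below 0.015 m and angle between bowl's own z axis and vertical below 0.1 rad and linear speed of bowl below 0.02 m/s and distance of each of dish, rib from where it was at the start of the episode below 0.02 m); the robot touches nothing.
It fails at once if the breaker button is pressed while the lever is off its zero stop (value of joint reset_button above 0.004 m and value of joint speed_lever above 0.1 rad).
It fails at once if the lever is gripped or forced (more than 36 N of finger force on it) (contact force between the fingers and speed_lever above 36 N).
It fails at once if the bowl is shifted, lifted or tipped (distance of bowl from where it was at the start of the episode above 0.02 m or angle between bowl's own z axis and vertical above 0.2 rad).
It fails at once if one of the things lying about is lifted, shifted or knocked over (distance of any of dish, rib, loop_tool, glaze_jar, water_cup from where it was at the start of the episode above 0.03 m).
It also fails if it takes over 43 s, if anything falls off the work surface, if the arm or the gripper's body presses on something with over 40 N, if the wrist force passes 120 N, or if a joint passes its speed limit or range.

### The arm

A 6-joint arm with a two-finger parallel gripper is mounted at the origin on the work surface. World frame = base frame: x ahead of the robot, y to its left, z up, the work surface at z = 0. Lengths are in mm, angles in rad, forces in N, time in s.
With the tool pointing down it reaches from about 350 to 975 mm from the base axis. Payload 7.1 kg.
Tool frame: the origin (TCP) lies on the front face of the gripper's body, between the roots of the fingers; the fingertips stand 80 mm ahead of it and the grasp point (between the pads) lies 61 mm ahead of it (env.tips_ahead is the distance from the TCP to the fingertips, in mm); z points along the fingers, y is the line along which they close (so a half turn about z gives the same grasp; the last joint's range is limited). The gripper opens to 88 mm and grips with 3 to 60 N. Pads are 20 mm wide; open, the fingers measure 115 mm over their backs; the gripper's body (75 mm by 178 mm) begins 61 mm behind the grasp point.
Start: joints at [1.122, 0.423, 1.63, -0, 1.089, -0.019], TCP at [260.398, 568.153, 302.675] pointing down, gripper open.
Joint ranges: [-3, 3], [-0.9, 2.11], [0.09, 2.58], [-1.31, 4.45], [0.11, 2.69], [-2.54, 2.54]. Speed limits (rad/s): [2.39, 2.39, 3.01, 3.14, 3.14, 3.14].

### API

Orientations are given as a unit quaternion [x, y, z, w].
In Python, from station import env, set_gripper, viewer, workorder gives the robot as it stands. Calls block until the motion is done:
- env.reach(position, orientation): joint-space move of the TCP to a pose.
- env.move_l(position, rot=None, rate=150, f_stop=None): straight line of the TCP; rot=None keeps the orientation; rate is the mean speed in mm/s. With f_stop (N) it stops when the force on the tool has changed by that much, and returns True; else False.
- env.move_joints(angles): joint-space move.
- set_gripper(opening): finger opening in mm; the grip force is fixed at half the most; returns when the fingers have stopped.
- env.hold(seconds).
- env.ik(position, orientation): joint angles nearest the present ones, or None.
- env.read_state(): the state.
- viewer.camera(name): name is "side" or "top" or "wrist"; returns the picture (420x560x3 uint8, blue, green, red); there is no depth.
- viewer.camera_params(name): a dict with "fx", "fy", "cx", "cy" (pixels), "pose" (4x4, takes a point from camera to world coordinates); the wrist camera has in their place "tool_from_camera" (4x4, takes a point from camera to tool coordinates, whose origin is the TCP and whose axes are the flange's). Camera axes: x right, y up, looking along -z (the intrinsics and any distortion apply to the point x, -y, -z); pixel columns grow to the right and rows downward; lengths in mm; the calibration is good to about 2 mm. A picture is of the moment at which its call begins: read the wrist's pose just before it. camera_params takes no time and is no camera call.
A pose or a line that the arm cannot do raises env.IKError and nothing moves.
- workorder.sign_off(): hands the job in; it is judged then, once.
The state is a dict: "time_s": time; "qpos": joint angles; "dq": joint speeds; "tau": joint torques, N m; "tool_pos": TCP position; "orientation": TCP orientation; "force": force on the tool from outside, world axes, zero at the start; "wrist_torque": the same for the moment, N m; "width": finger opening in mm; "grip_force": force on a finger pad.
Only numpy, scipy, OpenCV 4.12 (cv2) and the standard library are available. Lean on these libraries where they do the work, as an engineer would, in place of code of your own. Each camera call takes 0.05 s, during which the arm holds its last target. There are 200 camera calls.

## Working session

There is one attempt and no reset: what is moved stays moved. The work goes in short steps, each a Python script; the robot and the scene stay as the last script left them, time stands still between calls to the robot, and variables do not carry over. Pictures are saved under pics/ and viewed, at most 10 in all, crops included, and the job is handed in when it is done.

```bash
mkdir -p pics; ls; python3 - <<'E'
from station import env,viewer
import cv2
for n in("top","side"):
    cv2.imwrite(f"pics/{n}0.png",viewer.camera(n)); p=viewer.camera_params(n); print(n,{k:(v if k!='pose' else [[round(float(x),4) for x in r] for r in v]) for k,v in p.items()})
s=env.read_state();print(s["time_s"],s["orientation"],env.tips_ahead, viewer.camera_params("wrist"))
E
```

```text
pics
top {'fx': 478.81169909989063, 'fy': 478.81169909989063, 'cx': 279.44853951076686, 'cy': 210.4767172120023, 'pose': [[0.014, 0.9828, -0.1843, 234.3515], [-0.9998, 0.0113, -0.0158, -15.7253], [-0.0134, 0.1845, 0.9827, 1370.0114], [0.0, 0.0, 0.0, 1.0]]}
side {'fx': 528.2443470337136, 'fy': 528.2443470337136, 'cx': 278.42594950611937, 'cy': 209.29681386382993, 'pose': [[0.7358, 0.3614, -0.5727, -325.9484], [-0.677, 0.3739, -0.6339, -886.6354], [-0.015, 0.8542, 0.5198, 855.8291], [0.0, 0.0, 0.0, 1.0]]}
0.1 [ 2.13255026e-01  9.76996323e-01 -6.71323521e-04 -1.64393541e-04] 80.0 {'fx': 346.32568184159595, 'fy': 346.32568184159595, 'cx': 276.4584701851365, 'cy': 210.6340275772498, 'tool_from_camera': array([[ 1.66589307e-04,  9.56478211e-01,  2.91803709e-01,
         7.97193757e+01],
       [ 9.99999971e-01, -1.09048745e-04, -2.13453606e-04,
        -1.80128247e+00],
       [-1.72342895e-04,  2.91803736e-01, -9.56478201e-01,
        -8.28533513e+01],
       [ 0.00000000e+00,  0.00000000e+00,  0.00000000e+00,
         1.00000000e+00]])}
```

View pics/top0.png

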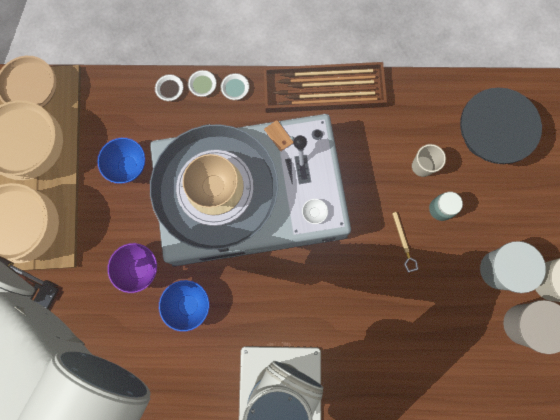

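View pics/side0.png

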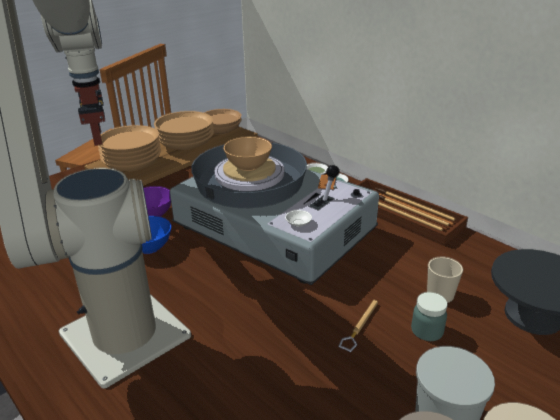

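The top view shows the lever knob at about (300,143), the breaker button at (317,133), the dish at (315,211) and the rib at (278,134). The deck corners are near (328,117) and (349,236). Next I'll get a rough pose and take a close wrist view.

```bash
cat > h.py <<'E'
from station import env,set_gripper,viewer,workorder
import numpy as np,cv2
from scipy.spatial.transform import Rotation as R
def down(yaw): # tool x = -wheel x
    return (R.from_euler('z',yaw)*R.from_quat([0,1,0,0])).as_quat()
def cast(p,T,uv,z):
    d=T[:3,:3]@np.array([(uv[0]-p['cx'])/p['fx'],-(uv[1]-p['cy'])/p['fy'],-1]); o=T[:3,3]
    return o+d*(z-o[2])/d[2]
def wrist(name):
    s=env.read_state(); im=viewer.camera('wrist'); cv2.imwrite(name,im); p=viewer.camera_params('wrist')
    T=np.eye(4);T[:3,:3]=R.from_quat(s['orientation']).as_matrix();T[:3,3]=s['tool_pos']
    T=T@p['tool_from_camera']; np.save(name[:-4]+'.npy',T); return im,p,T
E
python3 - <<'E'
from h import *
p=viewer.camera_params('top');T=np.array(p['pose'])
for n,uv,z in [('knob',(300,143),201),('btn',(317,133),146),('dish',(315,211),145),('c1',(328,117),130),('c2',(349,236),130),('c3',(165,262),130)]: print(n,cast(p,T,uv,z).round(0))
k=cast(p,T,(300,143),201);a=cast(p,T,(328,117),130)-cast(p,T,(349,236),130); yaw=np.arctan2(a[1],a[0]);print(yaw)
set_gripper(0)
q=down(yaw); env.reach([260,400,420],q)
env.reach([k[0]-60,k[1],420],q)
wrist('pics/w1.png'); print(env.read_state()['time_s'],env.read_state()['tool_pos'])
E
```

```text
knob [629. -47. 201.]
btn [676. -94. 146.]
dish [464. -89. 145.]
c1 [ 728. -125.  130.]
c2 [ 401. -178.  130.]
c3 [328. 299. 130.]
0.1609776965961298
4.2833 [569.23778862 -45.92788502 420.03049165]
```

View pics/w1.png

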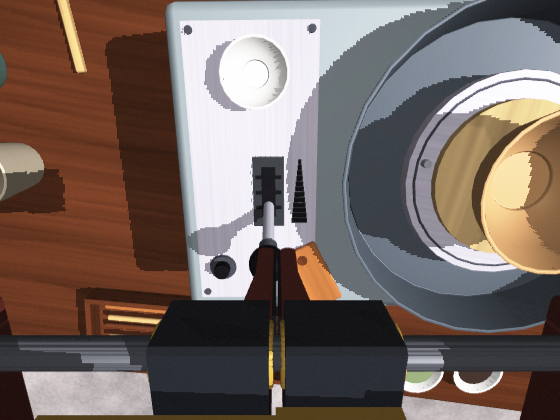

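The wrist view shows the button at about (222,268), with screws at (188,30), (312,28) and (207,292). The fingers hide the knob, so I'll step back toward the robot.

```bash
python3 - <<'E'
from h import *
p=viewer.camera_params('wrist');T=np.load('pics/w1.npy')
for n,uv,z in [('btn',(222,269),146),('s1',(188,30),133),('s2',(312,28),133),('s3',(207,292),133)]: print(n,cast(p,T,uv,z).round(1))
s=env.read_state(); env.move_l([490,-46-10,430])
wrist('pics/w2.png')
E
```

```text
btn [675.5 -93.  146. ]
s1 [ 435.3 -156.   133. ]
s2 [414.3 -38.5 133. ]
s3 [ 715.5 -108.5  133. ]
```

View pics/w2.png

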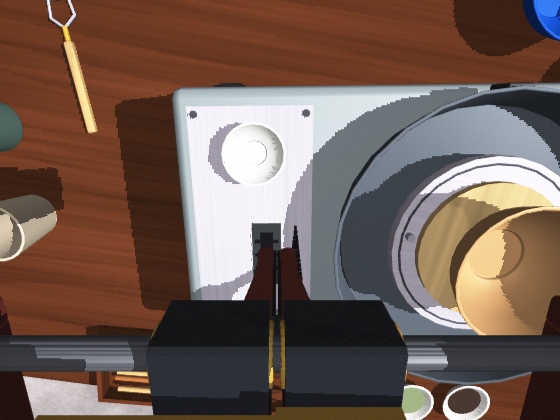

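Both views put the button at about (676,-93). The yaw is about 0.17 and the knob is at about (631,-46). Now I'll push the lever.

```bash
python3 - <<'E'
from h import *
yaw=.17;q=down(yaw);u=np.array([np.cos(yaw),np.sin(yaw),0]);k=np.array([631,-46,270.])
env.reach(k+42*u+[0,0,100],q); print(env.move_l(k+42*u,f_stop=10))
print('push',env.move_l(k-76*u,rate=40,f_stop=18)); s=env.read_state();print((s['tool_pos']-k)@u,s['force'],s['time_s'])
env.hold(.2)
cv2.imwrite('pics/side1.png',viewer.camera('side')[130:270,230:420].repeat(4,0).repeat(4,1))
E
```

```text
False
push True
23.731169464243564 [ 1.74679687 -0.73903404  1.19209606] 7.675
```

View pics/side1.png

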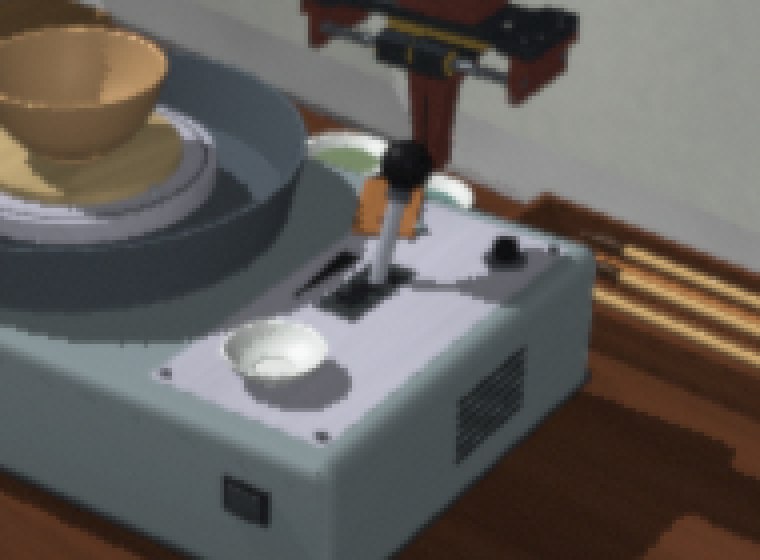

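The fingers stand behind the knob, and the move stopped on a brief force spike with only about 2 N remaining. I'll continue in small, slower steps and log the force.

```bash
python3 - <<'E'
from h import *
yaw=.17;u=np.array([np.cos(yaw),np.sin(yaw),0]);k=np.array([631,-46,270.])
for d in range(16,-78,-8):
    st=env.move_l(k+max(d,-76)*u,rate=30,f_stop=22); s=env.read_state();print(d,st,round((s['tool_pos']-k)@u,1),s['force'].round(1),round(s['time_s'],2))
    if st: break
cv2.imwrite('pics/side2.png',viewer.camera('side')[130:270,230:420].repeat(4,0).repeat(4,1))
E
```

```text
16 False 18.8 [7.6 1.4 7.4] 8.35
8 False 8.6 [3.  0.3 2.6] 8.77
0 False -1.2 [-0.4  0.5  0. ] 9.18
-8 False -8.4 [-0.3 -0.2 -0.1] 9.6
-16 False -16.3 [ 0.3 -1.   0.5] 10.02
-24 False -23.4 [ 5.4  1.1 -0.7] 10.43
-32 False -27.9 [18.9  4.7 -8.1] 10.85
-40 False -40.6 [ 0.3 -0.2  0.4] 11.27
-48 False -48.6 [ 0.5 -0.   0.3] 11.68
-56 False -56.6 [-0.1  0.1  0.5] 12.1
-64 False -64.4 [0.3 0.4 0.4] 12.52
-72 False -72.3 [ 0.7  0.2 -0.2] 12.93
```

View pics/side2.png

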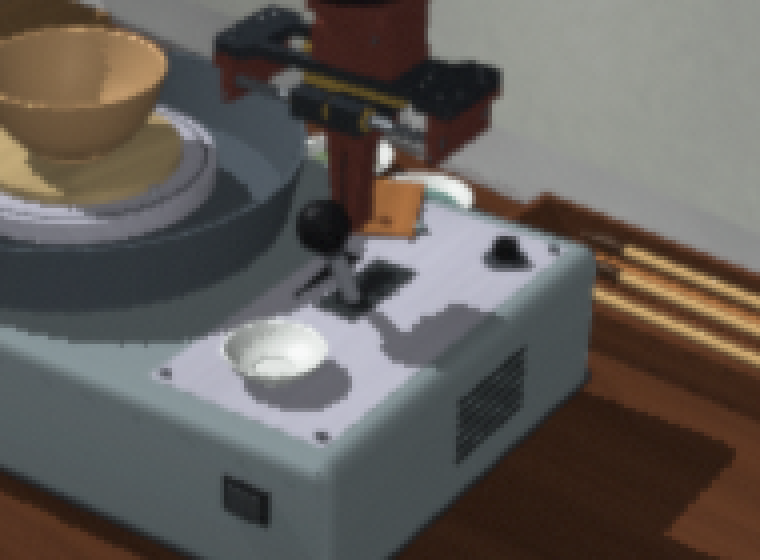

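The lever now leans toward the operator, with the knob at crop (323,226). The fingers stand clear of it with no force and the button is still out. I'll check the knob's position numerically, then press if it agrees.

```bash
python3 - <<'E'
from h import *
yaw=.17;q=down(yaw);u=np.array([np.cos(yaw),np.sin(yaw),0]);k=np.array([631,-46,270.])
env.move_l(k-40*u,rate=100); env.move_l(k-40*u+[0,0,60]); 
im=viewer.camera('side'); cr=im[165:210,285:335]
m=(cr.max(2)<45).astype(np.uint8); m=cv2.morphologyEx(m,cv2.MORPH_OPEN,np.ones((5,5)))
n,l,st,c=cv2.connectedComponentsWithStats(m); print([(st[i].tolist(),(c[i]+[285,165]).round(1)) for i in range(1,n)])
p=viewer.camera_params('side');T=np.array(p['pose'])
for a in (0,.17,.3,.5):
    P=k+u*(115*np.sin(a-.5)-55); P[2]=100+115*np.cos(a-.5)
    c=T[:3,:3].T@(P-T[:3,3]); print(a,p['cx']-p['fx']*c[0]/c[2],p['cy']+p['fy']*c[1]/c[2])
print(env.read_state()['time_s'])
E
```

```text
[([20, 15, 12, 13, 127], array([310.8, 186.5]))]
0 308.84369238946147 187.89550672823827
0.17 312.8732376442615 182.47771334691492
0.3 316.0695932545877 178.98875497746027
0.5 321.0213813404333 174.87277714048068
14.05
```

The knob sits at the zero-stop prediction to within about 2 px. Now I'll press the button.

```bash
python3 - <<'E'
from h import *
q=down(.17); b=np.array([675.5,-93,0])
env.reach(b+[0,0,330],q); env.move_l(b+[0,0,232],rate=100)
for z in (228,225,222,219,217,215):
    st=env.move_l(b+[0,0,z],rate=20,f_stop=25); s=env.read_state(); print(z,st,s['tool_pos'].round(1),s['force'].round(1),s['time_s'])
    if st: break
env.hold(.2); env.move_l(b+[0,0,330]); env.reach([480,-200,400],q); print(env.read_state()['time_s'])
im=viewer.camera('side'); cv2.imwrite('pics/side3.png',im[130:270,230:420].repeat(4,0).repeat(4,1))
E
```

```text
228 False [675.4 -93.  228. ] [-0.3 -0.3 -0.2] 15.9917
225 False [675.5 -93.  224.9] [ 0.1 -0.7 -0.5] 16.2917
222 False [675.3 -93.  221.6] [-0.  -0.2  0.4] 16.5917
219 False [675.4 -93.  218.7] [-0.5  0.5 -0.5] 16.8917
217 False [675.6 -93.  218.3] [-4.   1.7  8.4] 17.1417
215 False [675.7 -93.  218.1] [-7.9  1.6 20.3] 17.3917
19.4333
```

View pics/side3.png

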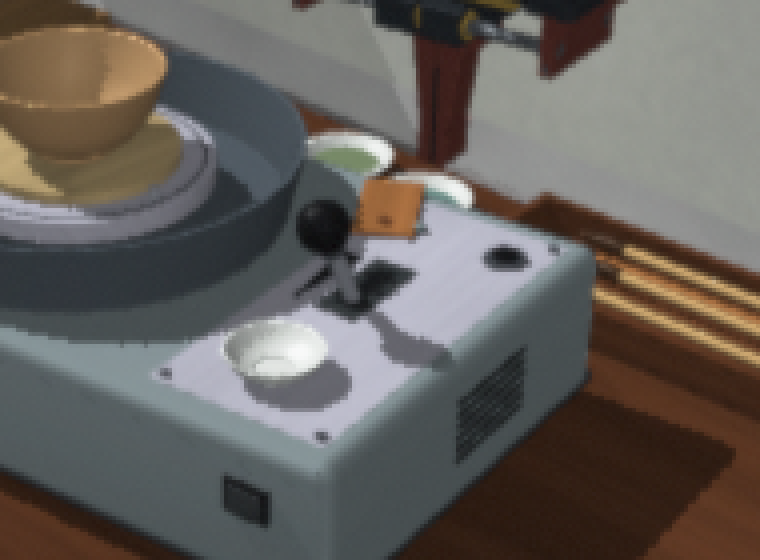

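The button is now flush at crop (505,257) and has stayed in. The lever is at zero, and the bowl, dish and rib have not moved. I'm handing in the job.

```bash
python3 -c "
from station import workorder
print(workorder.sign_off())"
```

```text
the job is handed in; nothing more can be done
None
```

The job is handed in: the lever was pushed to its zero-speed stop first, then the breaker button was pressed and stayed in, and the last side view shows the bowl, dish and rib where they were; the sign-off returned no verdict.

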